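# Show the filed turn-lock leaf to the inspection microscope

### The arm

A 7-joint arm with a two-finger parallel gripper is mounted at the origin on the work surface. World frame = base frame: x ahead of the robot, y to its left, z up, the work surface at z = 0. Lengths are in mm, angles in rad, forces in N, time in s.
With the tool pointing down it reaches from about 400 to 850 mm from the base axis. Payload 4.4 kg.
Tool frame: the origin (TCP) lies midway between the tips of the shut fingers; the grasp point (between the pads) lies 19 mm behind it (ctrl.pinch_z is the distance from the TCP to the grasp point, in mm); z points along the fingers, y is the line along which they close (so a half turn about z gives the same grasp; the last joint's range is limited). The gripper opens to 94 mm and grips with 3 to 60 N. Pads are 16 mm wide; open, the fingers measure 119 mm over their backs; the gripper's body (75 mm by 177 mm) begins 78 mm behind the grasp point.
Start: joints at [1.172, 0.628, 0.038, 1.517, -0.027, 0.996, -0.02], TCP at [212.378, -614.34, 205.478] pointing down, gripper open.
Joint ranges: [-3.06, 3.06], [-0.37, 2.12], [-1.25, 1.32], [0.18, 2.47], [-1.1, 4.24], [0.23, 1.98], [-2.94, 2.94]. Speed limits (rad/s): [2.57, 2.57, 3.14, 3.14, 3.14, 3.14, 3.14].

### API

Orientations are given as a unit quaternion [x, y, z, w].
In Python, from station import ctrl gives the robot as it stands.
- The arm moves only by the tool jog_arm, never from a script. Its argument "motion" is a list of rows, each an object with "delta_pos": the shift along the tool's x, y, z scaled (see below), a list of three; "turn": the turn, a rotation vector about the tool's x, y, z scaled (see below), a list of three; "jaw": the finger opening in mm, from 0 to 94. A call has 1 to 20 rows; each row is the pose to reach, as a shift and turn from the pose commanded when the call began, along the tool's axes at that moment, turning the shorter way round; what a row does not reach only later rows make up. The controller multiplies each number of a shift by 150 mm and each number of a turn by pi rad. A row lasts 1/8 s, in which the tool goes at most 62.5 mm and 10.7 degrees, less where a joint would pass 70% of its speed; a pose out of reach is approached as far as the arm can. A call with a number of a shift or a turn outside -1 to 1 is refused whole. A call with a gripper value outside its range is refused whole. The fingers move at their own pace and stop on an object; "newtons" is the grip in N (left out, the last holds). Time passes only in rows, so rows that repeat a pose let the fingers close. It gives the time, the measured TCP pose, the force, the opening and the grip force at its end, in the units of the state.
- ctrl.get_state(): the state, without advancing time (a new reading comes with each control period).
- ctrl.grab_frame(name): name is "scene" or "top"; returns (picture, depth): 480x640x3 uint8, red, green, blue; 480x640 float32, mm along the optical axis (not along the pixel's ray), 0 where there is no reading.
- ctrl.camera_model(name): a dict with "camera_matrix" (3x3 intrinsics, pixels), "eye" and "orientation" of the camera in the world. Camera axes: x right, y down, z forward; pixel columns grow to the right and rows downward; lengths in mm; the calibration is good to about 2 mm. A picture is of the moment at which its call begins. camera_model takes no time and is no camera call.
- ctrl.finish_job(): hands the job in; it is judged then, once.
The state is a dict: "t": time; "joint_pos": joint angles; "dq": joint speeds; "joint_efforts": joint torques, N m; "eef_pos": TCP position; "orientation": TCP orientation; "contact_force": force on the tool from outside, world axes, zero at the start; "torque": the same for the moment, N m; "gripper_width": finger opening in mm; "grasp_force": force on a finger pad.
Only numpy, scipy, OpenCV 4.12 (cv2) and the standard library are available. Lean on these libraries where they do the work, as an engineer would, in place of code of your own. Each camera call takes 0.05 s, during which the arm holds its last target. There are 200 camera calls.

### The job

The round-topped steel leaf in the bench vise has been filed and polished: swing the vise's cam lever fully open, then lift the leaf out by its two long edges, keeping the fingers off its polished faces. Hold it up to the bench microscope, upright with the round end up and the stud side squarely facing the lens, the stud straight in front of the middle of the lens with its tip 100 mm away. The job ends while you are still holding the leaf there steadily in the gripper: do not put it down or let go; leave the lever open, the microscope untouched and the other tools where they are.

Things in the scene. Friction and masses are not known exactly. Their poses are not given: they have to be found in the camera images.
- vise: Grey cam-lever vise fixed to the bench, base 220 x 80 mm, 112 mm wide over two low bolting ears. Origin on its underside, below the middle of the jaws' gap; x runs along the vise from the fixed jaw over the moving jaw to the cam lever, y along the jaws, z up. The bed that the leaf stands on is at z = 30 mm. The moving jaw (+x side) slides back 3 mm as the lever opens.
- jaw_gap (a point): Middle of the gap between the jaws, level with their tops, 60 mm above the vise's underside; axes as the vise's. The steel-faced jaws are 80 mm wide (y) and reach 39 mm to the -x side and 38 mm to the +x side of this point.
- vise_lever (a joint): Angle of the cam lever about its upright pivot: about 0 (up to 0.1) = clamped, the lever pointing along the vise's -y; 1.3 rad = fully open, at its stop, having swung anticlockwise seen from above, until it points nearly along the vise's +x. It turns stiffly (about 2 N at the knob) and stays where it is left.
- lever_pivot (a point): Point on the pivot axis of the cam lever, at the height of the cam, 100 mm from the vise's origin along its +x and 46 mm above its underside; axes as the vise's.
- lever_knob (a point): Centre of the black ball knob, 24 mm in diameter, standing on a thin upright stem at the end of the lever bar, 75 mm out from the pivot and 92 mm above the vise's underside. The lever bar's top is 58 mm above the vise's underside; a round boss at the foot of the stem, 16 mm thick, reaches 70 mm, 22 mm below the knob's centre.
- leaf: The workpiece: bright steel plate 40 mm wide (y), 95 tall (z), 4 thick (x), 0.12 kg. Origin: centre of its square lower end; z towards its round top (half circle of 20 mm radius above 75 mm; the long edges are parallel below). Stands in the vise, lower 30 mm between the jaws, within 8 mm of their middle, stud on its +x face, towards the vise's +x. With the lever open it is loose and may lean 5 degrees.
- leaf_faces: The polished faces of the leaf with the stud; one rigid piece with the leaf, same origin and axes. 34 mm wide, from 2 to 92 mm of its height: a rim of 3 mm along both long edges is left that fingers may touch.
- stud (a point): Tip of the turn stud in the middle of the leaf's width, 55 mm above its lower end and 13 mm out from the leaf's mid-plane along its +x; a round post with an oblong 18 x 9 mm button. Axes as the leaf's.
- scope_stand: Stand of the inspection microscope, fixed to the bench. Origin on its underside, z up. Dark base plate 14 mm high reaching 60 mm to -x, 90 mm to +x and 50 mm to either side; steel post 14 mm thick, 284 mm high, at x = 62 mm. The microscope on it, a level barrel up to 47 mm thick and 110 mm long, looks along -x.
- lens (a point): Middle of the front glass of the microscope's level black barrel (white face in a silver nose ring 43 mm across). It looks along -x of these axes: a point 100 mm in front of the lens is at x = -100 mm; y is level, z up. The barrel is clamped to the post at a height that differs each time: lens 160 to 210 mm above the stand's underside.
- rule: Loose steel rule, 150 x 19 x 2 mm, lying on the sketch pad; bystander. Origin: centre of its underside.
- bail: Loose U-shaped steel bail of 6 mm wire, 57 x 38 mm, lying flat on the mat; bystander. Origin: underside, middle.
- scriber: Loose scriber with black and red handle, 160 mm long, 16 mm thick, lying on the mat; bystander. Origin: underside, middle.
- file: Loose flat file with a wooden handle, 200 mm long, 18 mm thick, lying on the mat; bystander. Origin: underside, middle.
Not all that is in view belongs to the job. What is meant by the leaf is not black, brown or purple, and is the smaller of those in its own colour.

How it is judged:
By the outcome, as a careful person would: the job done as asked, in the order asked, and still so for the second after the job is handed in, while the arm keeps its last pose, push and grip.
It also fails if it takes over 58 s, if anything falls off the work surface, if the arm or the gripper's body presses on something with over 40 N, if the wrist force passes 120 N, or if a joint passes its speed limit or range.

## Working session

There is one attempt and no reset: what is moved stays moved. The work goes in short steps, Python scripts to look and compute and a tool call to move; the robot and the scene stay as the last step left them, time stands still between calls to the robot, and variables do not carry over. Pictures are saved under pics/ and viewed, at most 10 in all, crops included, and the job is handed in when it is done.

Besides the shell and the picture viewer there is one more tool, called after ">>>" in YAML: its name, and indented under it one key for each argument. jog_arm: Moves the arm, as the interface text tells. Shifts and turns lie within -1 to 1; 1 stands for 150 mm of shift or pi rad of turn. Its arguments: {"type":"object","properties":{"motion":{"type":"array","items":{"type":"object","properties":{"delta_pos":{"type":"array","items":{"type":"number","minimum":-1,"maximum":1}},"turn":{"type":"array","items":{"type":"number","minimum":-1,"maximum":1}},"jaw":{"type":"number"}}}},"newtons":{"type":"number"}},"required":["motion"]}

```bash
mkdir -p pics
cat > h.py <<'E'
import numpy as np, cv2
from scipy.spatial.transform import Rotation as R
from station import ctrl
def grab(n):
    im,d=ctrl.grab_frame(n); m=ctrl.camera_model(n)
    K=np.array(m["camera_matrix"]);e=np.array(m["eye"]);Q=R.from_quat(m["orientation"]).as_matrix()
    return im,d,K,e,Q
def cloud(d,K,e,Q):
    v,u=np.mgrid[0:480,0:640]
    P=np.stack([(u-K[0,2])/K[0,0]*d,(v-K[1,2])/K[1,1]*d,d],-1)
    return P@Q.T+e
def proj(P,K,e,Q):
    c=(np.asarray(P)-e)@Q; c=c@K.T; return c[...,:2]/c[...,2:]
def save(n,im): cv2.imwrite("pics/"+n,im[...,::-1])
E
python3 - <<'E'
from h import *
for n in("scene","top"):
    im,d,K,e,Q=grab(n); save(n+"0.png",im); np.savez(n+"0.npz",im=im,d=d,K=K,e=e,Q=Q); print(n,K[0,0],e,Q[:,2])
s=ctrl.get_state();print(s["eef_pos"],s["orientation"],s["t"])
E
```

```text
scene 609.8961727783217 [1724.61406496 -418.19244518 1301.94132451] [-0.66962961  0.28584731 -0.68548341]
top 536.711305579019 [ 351.47404201   59.15393328 1467.97649106] [ 0.18431007 -0.01128694 -0.98280334]
[ 212.19952415 -613.78180449  204.68305329] [ 9.86184948e-01  1.65645959e-01 -1.42566009e-04 -8.03074228e-04] 0.1
```

View pics/scene0.png

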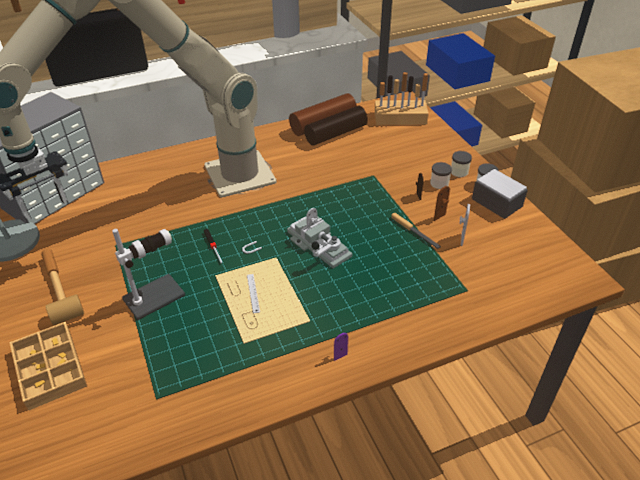

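View pics/top0.png

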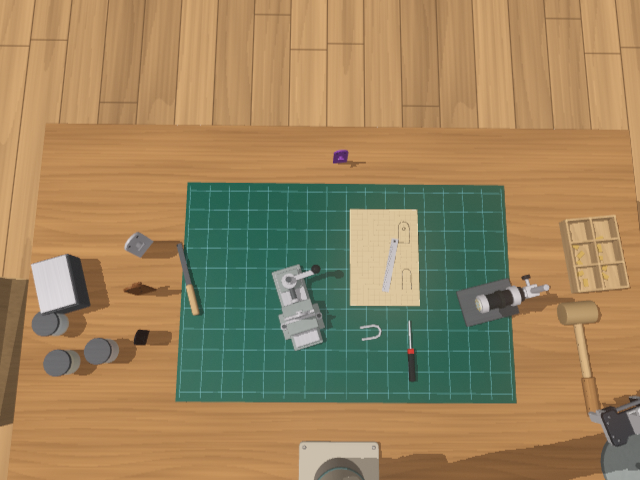

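Candidates for the leaf: the steel round-topped plate in the vise (scene ~312,215; top ~302,320), the steel plate at right (scene 465,225; top 138,243, larger and off the vise), brown (scene 441,203), black (420,186), purple (341,346). My choice is the one in the vise. I'll check it in a close crop.

Run:
```python
from h import *
a=np.load("scene0.npz");b=np.load("top0.npz")
A=cv2.resize(a["im"][195:275,275:365],(395,350),interpolation=3); B=cv2.resize(b["im"][255:355,255:355],(350,350),interpolation=3)
save("crop.png",np.hstack([A,B]))
for n,z,box in(("scene",a,(195,275,275,365)),("top",b,(255,355,255,355))):
    P=cloud(z["d"],z["K"],z["e"],z["Q"])[box[0]:box[1],box[2]:box[3]].reshape(-1,3)
    h=np.histogram(P[:,2],bins=np.arange(-5,140,5)); print(n,list(zip(h[1],h[0])))
    for lo,hi in((57,66),(85,108),(70,140)):
        q=P[(P[:,2]>lo)&(P[:,2]<hi)]; print(lo,len(q),q.mean(0),q.min(0),q.max(0),cv2.minAreaRect(q[:,:2].astype(np.float32)))
b_=cloud(b["d"],b["K"],b["e"],b["Q"])
q=b_[270:330,455:555].reshape(-1,3); q=q[(q[:,2]>120)]; print("scope",len(q),q.min(0),q.max(0),cv2.minAreaRect(q[:,:2].astype(np.float32)))
```

```text
scene [(np.int64(-5), np.int64(299)), (np.int64(0), np.int64(2216)), (np.int64(5), np.int64(2335)), (np.int64(10), np.int64(586)), (np.int64(15), np.int64(160)), (np.int64(20), np.int64(160)), (np.int64(25), np.int64(69)), (np.int64(30), np.int64(99)), (np.int64(35), np.int64(110)), (np.int64(40), np.int64(111)), (np.int64(45), np.int64(82)), (np.int64(50), np.int64(54)), (np.int64(55), np.int64(125)), (np.int64(60), np.int64(253)), (np.int64(65), np.int64(200)), (np.int64(70), np.int64(49)), (np.int64(75), np.int64(36)), (np.int64(80), np.int64(27)), (np.int64(85), np.int64(16)), (np.int64(90), np.int64(30)), (np.int64(95), np.int64(22)), (np.int64(100), np.int64(31)), (np.int64(105), np.int64(33)), (np.int64(110), np.int64(23)), (np.int64(115), np.int64(11)), (np.int64(120), np.int64(13)), (np.int64(125), np.int64(9)), (np.int64(130), np.int64(4))]
57 397 [462.91663468 104.23828776  62.32821051] [382.98756476  52.40687228  57.02845071] [547.41046646 152.04441763  65.99148806] ((464.503173828125, 103.41835021972656), (163.51785278320312, 98.43687438964844), 1.6548173427581787)
85 12
[... 1508 characters left out ...]
.44464111328125), 4.977144718170166)
85 90 [507.10060257  75.57998954  98.59688379] [415.20694294  54.31470957  85.68578543] [550.70469529 114.19281513 107.54175506] ((481.9988098144531, 83.52801513671875), (28.889448165893555, 144.86270141601562), 75.0986099243164)
70 180 [490.34385536  96.94250957  95.80499223] [388.49720747  54.31470957  70.02838502] [550.70469529 142.90520804 129.84260497] ((478.1036376953125, 111.68177795410156), (81.29998779296875, 166.87088012695312), 75.0986099243164)
scope 1170 [ 351.47404201 -465.20418305  180.00758387] [ 515.72909736   59.15393328 1467.97649106] ((407.03326416015625, -205.56289672851562), (60.759056091308594, 537.5457763671875), 18.30208396911621)
```

View pics/crop.png

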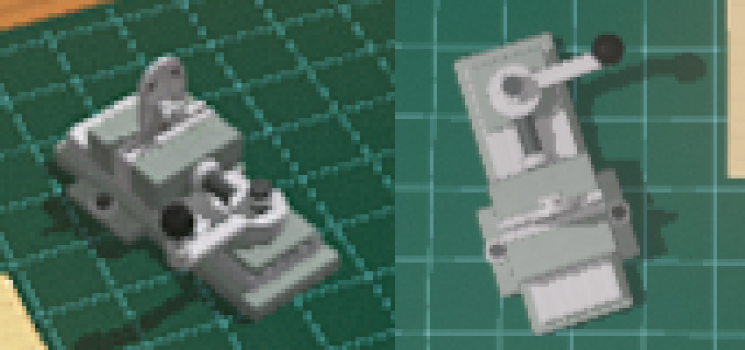

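The crop confirms it: a steel round-topped leaf stands in the jaws with its stud towards the lever. The knob is at top px (315.6,268.7) / scene px (315.8,245.3), and the pivot at top px (289.3,279.6). Next I'll compute the poses.

```bash
cat >> h.py <<'E'
def ray(p,K,e,Q):
    r=Q@np.linalg.inv(K)@np.array([p[0],p[1],1.]); return e,r/np.linalg.norm(r)
def onz(p,z,c):
    e,r=ray(p,*c); return e+r*(z-e[2])/r[2]
def tri(p1,c1,p2,c2):
    (a,r),(b,s)=ray(p1,*c1),ray(p2,*c2)
    t=np.linalg.lstsq(np.stack([r,-s],1),b-a,rcond=None)[0]
    x,y=a+r*t[0],b+s*t[1]; return (x+y)/2,np.linalg.norm(x-y)
E
python3 - <<'E'
from h import *
a=np.load("scene0.npz");b=np.load("top0.npz")
ca=a["K"],a["e"],a["Q"];cb=b["K"],b["e"],b["Q"]
def dark(im,x0,x1,y0,y1,t=45):
    m=(im[y0:y1,x0:x1].max(2)<t).astype(np.uint8); n,l,s,c=cv2.connectedComponentsWithStats(m); i=1+s[1:,4].argmax(); return c[i]+[x0,y0],s[i]
pk,s1=dark(b["im"],306,326,258,279); qk,s2=dark(a["im"],306,324,236,256)
print("knob px",pk,s1,qk,s2,tri(pk,cb,qk,ca))
for n,z,c in(("top",b,cb),("scene",a,ca)):
    P=cloud(z["d"],*c)
    print(n,"mat",np.median(P[200:260,200:260,2]) if n=="top" else np.median(P[250:270,380:420,2]))
    m=((P[...,2]>54)&(P[...,2]<69)&(abs(P[...,0]-440)<120)&(abs(P[...,1]-105)<90)).astype(np.uint8)
    m=cv2.morphologyEx(cv2.morphologyEx(m,cv2.MORPH_CLOSE,np.ones((3,3))),cv2.MORPH_OPEN,np.ones((5,5)))
    k,l,s,_=cv2.connectedComponentsWithStats(m); i=1+s[1:,4].argmax(); q=P[l==i]; print(s[1:,4],np.median(q[:,2]),cv2.minAreaRect(q[:,:2].astype(np.float32)))
    m=((P[...,2]>75)&(P[...,2]<140)&(abs(P[...,0]-425)<35)&(abs(P[...,1]-105)<60)); q=P[m]; print("leaf",len(q),np.median(q,0),q[:,2].max(), np.polyfit(q[:,1],q[:,0],1),q[:,1].min(),q[:,1].max())
print("pivot",onz((289.3,279.6),62,cb))
for p in((319.3,315.6),(284.1,327)): print("ear",onz(p,14,cb))
# scope zoom
A=cv2.resize(a["im"][215:320,105:205],(400,420),interpolation=3);B=cv2.resize(b["im"][265:335,450:555],(400,267),interpolation=3)
B=np.vstack([B,np.zeros((153,400,3),np.uint8)]);save("scope.png",np.hstack([A,B]))
E
```

```text
Traceback (most recent call last):
ValueError: attempt to get argmax of an empty sequence
```

```bash
cat > m.py <<'E'
from h import *
a=np.load("scene0.npz");b=np.load("top0.npz")
ca=a["K"],a["e"],a["Q"];cb=b["K"],b["e"],b["Q"]
def dark(im,x0,x1,y0,y1):
    g=im[y0:y1,x0:x1].max(2); m=(g<int(g.min())+28).astype(np.uint8); n,l,s,c=cv2.connectedComponentsWithStats(m); i=1+s[1:,4].argmax(); return c[i]+[x0,y0],s[i],g.min()
pk,*s1=dark(b["im"],306,326,258,279); qk,*s2=dark(a["im"],306,324,236,256)
print("knob px",pk,s1,qk,s2,tri(pk,cb,qk,ca))
for n,z,c in(("top",b,cb),("scene",a,ca)):
    P=cloud(z["d"],*c)
    print(n,"mat",np.median(P[200:260,200:260,2]) if n=="top" else np.median(P[250:270,380:420,2]))
    m=((P[...,2]>54)&(P[...,2]<69)&(abs(P[...,0]-440)<120)&(abs(P[...,1]-105)<90)).astype(np.uint8)
    m=cv2.morphologyEx(cv2.morphologyEx(m,cv2.MORPH_CLOSE,np.ones((3,3))),cv2.MORPH_OPEN,np.ones((5,5)))
    k,l,s,_=cv2.connectedComponentsWithStats(m); i=1+s[1:,4].argmax(); q=P[l==i]; print(s[1:,4],np.median(q[:,2]),cv2.minAreaRect(q[:,:2].astype(np.float32)))
    m=((P[...,2]>75)&(P[...,2]<140)&(abs(P[...,0]-425)<35)&(abs(P[...,1]-105)<60)); q=P[m]; print("leaf",len(q),np.median(q,0),q[:,2].max(), np.polyfit(q[:,1],q[:,0],1),q[:,1].min(),q[:,1].max())
print("pivot",onz((289.3,279.6),62,cb))
for p in((319.3,315.6),(284.1,327)): print("ear",onz(p,14,cb))
# scope zoom
A=cv2.resize(a["im"][215:320,105:205],(400,420),interpolation=3);B=cv2.resize(b["im"][265:335,450:555],(400,267),interpolation=3)
B=np.vstack([B,np.zeros((153,400,3),np.uint8)]);save("scope.png",np.hstack([A,B]))
E
python3 m.py
```

```text
knob px [315.47540984 268.52459016] [array([ 5,  7, 10,  9, 61], dtype=int32), np.uint8(49)] [315.         245.33333333] [array([ 6,  6,  7,  8, 42], dtype=int32), np.uint8(18)] (array([541.41736611,  62.55367105,  98.03242978]), np.float64(1.8789540366107151))
top mat 1.2283490036120384
[ 91 884] 61.00224056889431 ((405.9793701171875, 99.4699478149414), (128.1292266845703, 79.5870590209961), 17.392980575561523)
leaf 63 [423.14422638 103.35948428 109.04259898] 129.84260496623165 [-2.37161852e-01  4.47485056e+02] 83.68788392993528 121.26578037474948
scene mat 5.56394631376736
[411 101] 64.31502154106124 ((1048.724365234375, -171.27362060546875), (98.28191375732422, 1436.60498046875), 66.51638793945312)
leaf 155 [422.78844158 100.89374515 101.77225377] 133.19277446210117 [-3.00968292e-01  4.52862949e+02] 81.71127299512284 123.25446778691094
pivot [516.84838321 132.12851582  62.        ]
ear [425.87039912  52.33432548  14.        ]
ear [394.99746392 146.29286602  14.        ]
```

View pics/scope.png

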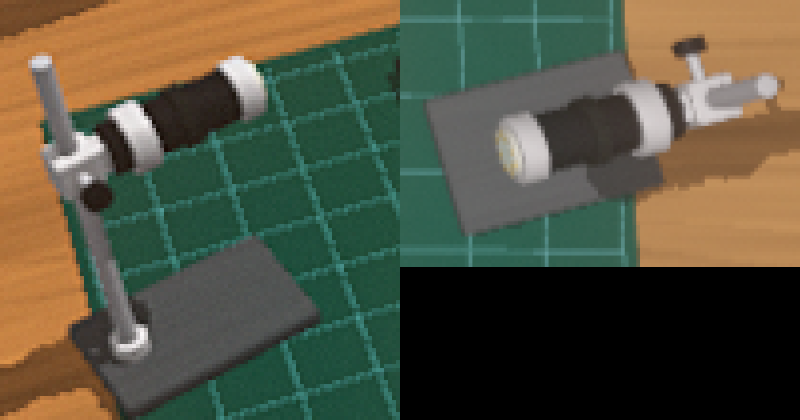

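The crop shows the lens face at about scene px (169,238) and top px (479,305). The base plate corners are at top px (457.1,291.2), (505.1,278.6), (468.4,326.7) and (518.2,313.6).

```bash
cat >> h.py <<'E'
def go(target,psi):
    s=ctrl.get_state();M=R.from_quat(s["orientation"]).as_matrix()
    T=np.array([[np.cos(psi),np.sin(psi),0],[np.sin(psi),-np.cos(psi),0],[0,0,-1]])
    print("pos",np.round(s["eef_pos"],1),"psi",round(np.degrees(np.arctan2(M[1,0],M[0,0])),1),"dp",np.round(M.T@(np.array(target)-s["eef_pos"])/150,4),"turn",np.round(R.from_matrix(M.T@T).as_rotvec()/np.pi,4),"t",s["t"],"F",np.round(s["contact_force"],1))
E
python3 - <<'E'
from h import *
a=np.load("scene0.npz");b=np.load("top0.npz")
ca=a["K"],a["e"],a["Q"];cb=b["K"],b["e"],b["Q"]
print("lens",tri((478.9,304.9),cb,(169,238),ca))
C=[onz(p,15,cb)[:2] for p in((457.1,291.2),(505.1,278.6),(468.4,326.7),(518.2,313.6))]
for v in(C[1]-C[0],C[3]-C[2],C[0]-C[2],C[1]-C[3]): print(np.round(v),np.linalg.norm(v),np.degrees(np.arctan2(v[1],v[0])))
ctr=sum(C)/4;print("base centre",ctr)
for n,z,c,bx in(("top",b,cb,(270,330,455,555)),("scene",a,ca,(220,275,120,180))):
    P=cloud(z["d"],*c);P[z["d"]==0]=0
    P=P[bx[0]:bx[1],bx[2]:bx[3]].reshape(-1,3);q=P[(P[:,2]>150)&(P[:,2]<240)&(P[:,1]>-390)]
    mu=q.mean(0);w=np.linalg.svd(q-mu,full_matrices=False)[2][0];print(n,len(q),mu,w,np.degrees(np.arctan2(w[1],w[0])),q.min(0),q.max(0))
    t=(q-mu)@w
    for lo in range(int(t.min()),int(t.max()),12):
        g=q[(t>=lo)&(t<lo+12)]
        if len(g)>3: print(lo,len(g),np.round(g.mean(0)),np.round(np.percentile(g[:,2],[50,95])),np.round([g[:,0].min(),g[:,0].max()]))
ps=np.radians(19)
go((541.4-330*.75,62-676*.75,330),ps)
E
```

```text
lens (array([ 445.11169128, -325.86241787,  187.78770854]), np.float64(2.6809480586154817))
[  35. -133.] 137.59549696029814 -75.09817228289552
[  36. -136.] 141.117913443431 -75.29604685160139
[95. 27.] 98.85566641170256 15.611922128049775
[95. 30.] 99.4487783565431 17.63760601693355
base centre [ 464.22640556 -402.32514597]
top 547 [ 452.51012001 -352.19601007  207.38036553] [-0.29327249  0.95280439 -0.07845404] 107.10832684399296 [ 424.85422719 -389.96878827  180.00758387] [ 480.18845286 -317.55637596  221.36899607]
-42 56 [ 465. -385.  208.] [209. 214.] [444. 480.]
-30 88 [ 459. -374.  210.] [211. 217.] [437. 480.]
-18 91 [ 455. -364.  207.] [208. 214.] [437. 475.]
-6 75 [ 452. -352.  208.] [208. 215.] [435. 470.]
6 83 [ 449. -340.  210.] [210. 216.] [427. 468.]
18 108 [ 446. -328.  208.] [209. 216.] [425. 467.]
30 45 [ 444. -322.  196.] [198. 210.] [430. 458.]
scene 398 [ 463.58338355 -355.5597823   207.31763349] [ 0.26736427 -0.96319603 -0.02774427] -74.48639215698628 [ 433.04862444 -389.78142738  177.22057914] [ 482.61646164 -319.11611327  228.24302917]
-38 49 [ 457. -326.  209.] [211. 219.] [433. 469.]
-26 79 [ 458. -336.  207.] [210. 219.] [435. 471.]
-14 57 [ 461. -348.  208.] [208. 218.] [438. 474.]
-2 68 [ 464. -359.  207.] [210. 217.] [444. 475.]
10 65 [ 469. -372.  209.] [213. 221.] [442. 483.]
22 71 [ 470. -382.  206.] [210. 217.] [445. 482.]
34 8 [ 477. -389.  201.] [201. 213.] [475. 480.]
pos [ 212.2 -613.8  204.7] psi 19.1 dp [ 0.8824 -0.8869 -0.834 ] turn [-0.0005  0.      0.0004] t 0.1 F [-0.4 -0.1  0.7]
```

>>> jog_arm:
  motion:
    - {"delta_pos":[0.2,-0.2,-0.5],"turn":[0,0,0],"jaw":94}
    - {"delta_pos":[0.45,-0.45,-0.834],"turn":[0,0,0],"jaw":94}
    - {"delta_pos":[0.7,-0.7,-0.834],"turn":[0,0,0],"jaw":50}
    - {"delta_pos":[0.9,-0.9,-0.834],"turn":[0,0,0],"jaw":50}
    - {"delta_pos":[1,-1,-0.834],"turn":[0,0,0],"jaw":50}
    - {"delta_pos":[1,-1,-0.834],"turn":[0,0,0],"jaw":50}

```text
t: 0.85
eef_pos: [306.1, -422.1, 330.7]
orientation: [0.986, 0.167, 0.0, -0.0]
contact_force: [-0.1, -1.4, 0.4]
gripper_width: 57.4
grasp_force: 0.0
```

>>> jog_arm:
  motion:
    - {"delta_pos":[0.3,-0.3,0],"turn":[0,0,0],"jaw":50}
    - {"delta_pos":[0.6,-0.6,0],"turn":[0,0,0],"jaw":50}
    - {"delta_pos":[0.9,-0.9,0],"turn":[0,0,0],"jaw":50}
    - {"delta_pos":[1,-1,0],"turn":[0,0,0],"jaw":50}
    - {"delta_pos":[1,-1,0],"turn":[0,0,0],"jaw":50}

```text
t: 1.48
eef_pos: [398.4, -232.8, 330.3]
orientation: [0.986, 0.167, -0.0, -0.0]
contact_force: [-0.4, -0.3, 0.5]
gripper_width: 50.1
grasp_force: 0.0
```

>>> jog_arm:
  motion:
    - {"delta_pos":[0.3,-0.3,0],"turn":[0,0,0],"jaw":50}
    - {"delta_pos":[0.6,-0.6,0],"turn":[0,0,0],"jaw":50}
    - {"delta_pos":[0.9,-0.9,0],"turn":[0,0,0],"jaw":50}
    - {"delta_pos":[1,-1,0],"turn":[0,0,0],"jaw":50}
    - {"delta_pos":[1,-1,0],"turn":[0,0,0],"jaw":50}

```text
t: 2.1
eef_pos: [491.4, -43.1, 330.0]
orientation: [0.986, 0.166, -0.0, 0.0]
contact_force: [-0.5, -0.4, 0.0]
gripper_width: 50.1
grasp_force: 0.0
```

```bash
python3 -c "
from h import *
go((541.4,62.5,180),np.radians(107))"
```

```text
pos [491.4 -43.1 330. ] psi 19.1 dp [ 0.546  -0.5562  0.9998] turn [-1.000e-04  2.000e-04 -4.885e-01] t 2.1 F [-0.5 -0.4  0. ]
```

>>> jog_arm:
  motion:
    - {"delta_pos":[0.14,-0.14,0.25],"turn":[0,0,-0.055],"jaw":44}
    - {"delta_pos":[0.28,-0.28,0.5],"turn":[0,0,-0.11],"jaw":44}
    - {"delta_pos":[0.42,-0.42,0.75],"turn":[0,0,-0.165],"jaw":44}
    - {"delta_pos":[0.546,-0.556,1.0],"turn":[0,0,-0.22],"jaw":44}
    - {"delta_pos":[0.546,-0.556,1.0],"turn":[0,0,-0.275],"jaw":44}
    - {"delta_pos":[0.546,-0.556,1.0],"turn":[0,0,-0.33],"jaw":44}
    - {"delta_pos":[0.546,-0.556,1.0],"turn":[0,0,-0.385],"jaw":44}
    - {"delta_pos":[0.546,-0.556,1.0],"turn":[0,0,-0.44],"jaw":44}
    - {"delta_pos":[0.546,-0.556,1.0],"turn":[0,0,-0.489],"jaw":44}
    - {"delta_pos":[0.546,-0.556,1.0],"turn":[0,0,-0.489],"jaw":44}

```text
t: 3.35
eef_pos: [541.1, 59.4, 180.0]
orientation: [0.597, 0.802, -0.001, 0.0]
contact_force: [0.5, -0.0, 0.2]
gripper_width: 44.7
grasp_force: 0.0
```

```bash
python3 -c "
from h import *
go((541.4,62.5,80),np.radians(107))
im,d,*c=grab('scene'); 
A=cv2.resize(im[150:280,250:400],(600,520),interpolation=3);save('k1.png',A)
for n in (541.4,62.5,94),(541.4,62.5,180): print(proj(n,*c))"
```

```text
pos [541.1  59.4 180. ] psi 106.7 dp [0.0201 0.0087 0.6665] turn [-0.0004  0.0005 -0.0016] t 3.35 F [ 0.5 -0.   0.2]
[315.32211662 246.32522921]
[314.96335542 223.89660448]
```

View pics/k1.png

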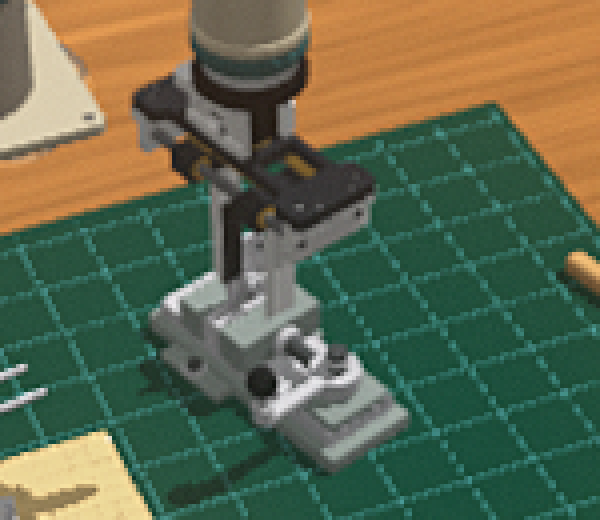

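The gripper stands over the knob (crop 262,382; mid-tips at crop 253,297). I'll go down and close on it.

>>> jog_arm:
  motion:
    - {"delta_pos":[0.02,0.009,0.3],"turn":[0,0,0],"jaw":44}
    - {"delta_pos":[0.02,0.009,0.55],"turn":[0,0,0],"jaw":44}
    - {"delta_pos":[0.02,0.009,0.667],"turn":[0,0,0],"jaw":44}
    - {"delta_pos":[0.02,0.009,0.667],"turn":[0,0,0],"jaw":35}
    - {"delta_pos":[0.02,0.009,0.667],"turn":[0,0,0],"jaw":20}
    - {"delta_pos":[0.02,0.009,0.667],"turn":[0,0,0],"jaw":20}
    - {"delta_pos":[0.02,0.009,0.667],"turn":[0,0,0],"jaw":20}
    - {"delta_pos":[0.02,0.009,0.667],"turn":[0,0,0],"jaw":20}
  newtons: 8

```text
t: 4.4
eef_pos: [542.2, 66.8, 81.7]
orientation: [0.594, 0.804, 0.001, 0.001]
contact_force: [-0.9, -0.6, 6.6]
gripper_width: 23.4
grasp_force: 8.0
```

Run:
```python
from h import *
go((541.4,62.5,80),np.radians(107))
s=ctrl.get_state();p=np.array(s["eef_pos"]);M=R.from_quat(s["orientation"]).as_matrix();print(s["gripper_width"],s["grasp_force"])
piv=np.array([516.8,132.1,p[2]]);r=p-piv;print("r",np.linalg.norm(r),np.degrees(np.arctan2(r[1],r[0])))
piv=p-r/np.linalg.norm(r)*75 ; print(piv)
for k in range(1,15):
    th=1.3*k/13; q=piv+R.from_euler("z",th).apply(p-piv); print(k,np.round(M.T@(q-p)/150,3),round(-th/np.pi,4))
```

```text
pos [542.2  66.8  81.7] psi 107.1 dp [-0.0257 -0.0138  0.0111] turn [0.0007 0.0002 0.0004] t 4.4 F [-0.9 -0.6  6.6]
23.37194527006757 8.000384867191315
r 70.08367244143771 -68.70935024297187
[515.01488549 136.68079064  81.66306261]
1 [0.006 0.05  0.   ] -0.0318
2 [0.017 0.098 0.   ] -0.0637
3 [0.033 0.146 0.   ] -0.0955
4 [0.054 0.191 0.   ] -0.1273
5 [0.079 0.235 0.   ] -0.1592
6 [0.108 0.275 0.001] -0.191
7 [0.141 0.313 0.001] -0.2228
8 [0.178 0.347 0.001] -0.2546
9 [0.217 0.377 0.001] -0.2865
10 [0.26  0.403 0.001] -0.3183
11 [0.305 0.424 0.001] -0.3501
12 [0.352 0.441 0.001] -0.382
13 [0.401 0.454 0.001] -0.4138
14 [0.45  0.461 0.001] -0.4456
```

>>> jog_arm:
  motion:
    - {"delta_pos":[0.006,0.047,-0.01],"turn":[0,0,-0.0318],"jaw":20}
    - {"delta_pos":[0.016,0.092,-0.01],"turn":[0,0,-0.0637],"jaw":20}
    - {"delta_pos":[0.031,0.137,-0.01],"turn":[0,0,-0.0955],"jaw":20}
    - {"delta_pos":[0.05,0.179,-0.01],"turn":[0,0,-0.1273],"jaw":20}
    - {"delta_pos":[0.074,0.22,-0.01],"turn":[0,0,-0.1592],"jaw":20}
    - {"delta_pos":[0.101,0.258,-0.01],"turn":[0,0,-0.191],"jaw":20}
    - {"delta_pos":[0.132,0.293,-0.01],"turn":[0,0,-0.2228],"jaw":20}
    - {"delta_pos":[0.167,0.325,-0.01],"turn":[0,0,-0.2546],"jaw":20}
    - {"delta_pos":[0.203,0.353,-0.01],"turn":[0,0,-0.2865],"jaw":20}
    - {"delta_pos":[0.243,0.378,-0.01],"turn":[0,0,-0.3183],"jaw":20}
    - {"delta_pos":[0.286,0.397,-0.01],"turn":[0,0,-0.3501],"jaw":20}
    - {"delta_pos":[0.33,0.413,-0.01],"turn":[0,0,-0.382],"jaw":20}
    - {"delta_pos":[0.33,0.413,-0.01],"turn":[0,0,-0.382],"jaw":20}

```text
t: 6.02
eef_pos: [588.7, 131.6, 82.0]
orientation: [0.036, 0.999, 0.0, 0.002]
contact_force: [7.1, -0.2, -4.6]
gripper_width: 23.2
grasp_force: 8.0
```

Run:
```python
from h import *
s=ctrl.get_state();p=np.array(s["eef_pos"]);M=R.from_quat(s["orientation"]).as_matrix();print(p,s["gripper_width"],s["grasp_force"],"Ftool",M.T@s["contact_force"])
r=p[:2]-[516.8,132.1];print("r",np.linalg.norm(r),np.degrees(np.arctan2(r[1],r[0])))
```

```text
[588.68995536 131.56880813  82.01135634] 23.20016474459233 7.9994036257267 Ftool [-7.06801811  0.30918836  4.67944933]
r 71.89191780887582 -0.4233484096959081
```

>>> jog_arm:
  motion:
    - {"delta_pos":[0,0.01,0],"turn":[0,0,-0.007],"jaw":20}
    - {"delta_pos":[0.001,0.02,0],"turn":[0,0,-0.013],"jaw":20}
    - {"delta_pos":[0.001,0.03,0],"turn":[0,0,-0.02],"jaw":20}
    - {"delta_pos":[0.001,0.03,0],"turn":[0,0,-0.02],"jaw":20}

```text
t: 6.52
eef_pos: [588.8, 135.6, 82.0]
orientation: [0.005, 1.0, -0.0, 0.002]
contact_force: [5.6, -1.7, -4.6]
gripper_width: 23.6
grasp_force: 8.0
```

>>> jog_arm:
  motion:
    - {"delta_pos":[0,0.01,0],"turn":[0,0,-0.006],"jaw":20}
    - {"delta_pos":[0.001,0.02,0],"turn":[0,0,-0.012],"jaw":20}
    - {"delta_pos":[0.001,0.02,0],"turn":[0,0,-0.012],"jaw":20}

```text
t: 6.9
eef_pos: [588.7, 137.8, 82.0]
orientation: [-0.013, 1.0, -0.001, 0.002]
contact_force: [5.3, -2.7, -3.6]
gripper_width: 23.2
grasp_force: 8.0
```

>>> jog_arm:
  motion:
    - {"delta_pos":[0,0.015,0],"turn":[0,0,-0.003],"jaw":20}
    - {"delta_pos":[0,0.03,0],"turn":[0,0,-0.006],"jaw":20}
    - {"delta_pos":[0,0.03,0],"turn":[0,0,-0.006],"jaw":20}

```text
t: 7.28
eef_pos: [588.4, 137.9, 81.8]
orientation: [-0.022, 1.0, -0.005, 0.001]
contact_force: [5.6, -9.1, 0.9]
gripper_width: 23.3
grasp_force: 8.0
```

>>> jog_arm:
  motion:
    - {"delta_pos":[0,0.015,0],"turn":[0,0,-0.003],"jaw":20}
    - {"delta_pos":[0,0.03,0],"turn":[0,0,-0.006],"jaw":20}
    - {"delta_pos":[0,0.03,0],"turn":[0,0,-0.006],"jaw":20}

```text
t: 7.65
eef_pos: [588.2, 138.1, 81.7]
orientation: [-0.03, 1.0, -0.008, 0.001]
contact_force: [3.4, -15.4, 3.7]
gripper_width: 23.7
grasp_force: 8.0
```

>>> jog_arm:
  motion:
    - {"delta_pos":[0,-0.015,0],"turn":[0,0,0.006],"jaw":23}
    - {"delta_pos":[0,-0.03,0],"turn":[0,0,0.012],"jaw":23}
    - {"delta_pos":[0,-0.04,0],"turn":[0,0,0.012],"jaw":50}
    - {"delta_pos":[0,-0.04,0],"turn":[0,0,0.012],"jaw":50}
    - {"delta_pos":[0,-0.04,0],"turn":[0,0,0.012],"jaw":50}
    - {"delta_pos":[0,-0.04,-0.2],"turn":[0,0,0.012],"jaw":50}
    - {"delta_pos":[0,-0.04,-0.55],"turn":[0,0,0.012],"jaw":60}
    - {"delta_pos":[0.2,-0.04,-0.9],"turn":[0,0,0.012],"jaw":70}
    - {"delta_pos":[0.2,0.1,-1],"turn":[0,0,0.012],"jaw":70}
    - {"delta_pos":[-0.3,-0.5,-1],"turn":[0,0,0.012],"jaw":70}
    - {"delta_pos":[-0.7,-0.9,-1],"turn":[0,0,0.012],"jaw":70}
    - {"delta_pos":[-0.9,-1,-1],"turn":[0,0,0.012],"jaw":70}

```text
t: 9.15
eef_pos: [694.6, 35.3, 231.1]
orientation: [-0.014, 1.0, -0.0, -0.0]
contact_force: [0.9, 1.0, -0.2]
gripper_width: 69.8
grasp_force: 0.0
```

Run:
```python
from h import *
go((422,102,250),np.radians(197))
im,d,*c=grab('top'); np.savez("top1.npz",im=im,d=d,K=c[0],e=c[1],Q=c[2])
im2,d2,*c2=grab('scene');np.savez("scene1.npz",im=im2,d=d2,K=c2[0],e=c2[1],Q=c2[2])
A=cv2.resize(im[255:355,255:355],(400,400),interpolation=3);B=cv2.resize(im2[195:275,275:355],(400,400),interpolation=3);save('v1.png',np.hstack([B,A]))
```

```text
pos [694.6  35.3 231.1] psi -178.3 dp [ 1.8038  0.4968 -0.1248] turn [-0.     -0.0002 -0.0853] t 9.15 F [ 0.9  1.  -0.2]
```

View pics/v1.png

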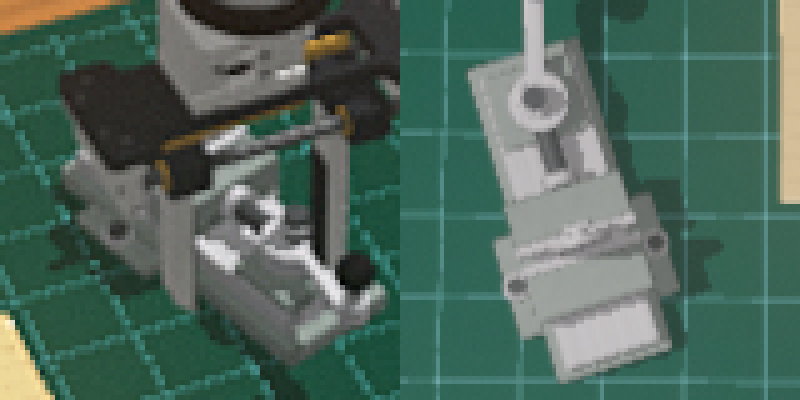

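Lever open: in the top crop the bar runs straight up from the pivot at (538,98). Next is the vise yaw and leaf position.

Run:
```python
from h import *
for nm in("top1","top0"):
    b=np.load(nm+".npz");c=b["K"],b["e"],b["Q"];P=cloud(b["d"],*c)
    # edges cast
    if nm=="top1":
        f=lambda x,y,z:onz((255+(x-400)/4-.375,255+y/4-.375,),z,c)
        for n,p,q,z in(("end",(468,70),(580,40),25),("left",(468,70),(505,215),25),("right",(583,40),(625,190),25),("fixend",(563,380),(672,345),25),("ears",(516,286),(656,242),14),("jawR+",(510,208),(622,172),61),("jawF-",(525,335),(645,295),61)):
            v=f(*q,z)-f(*p,z);print(n,np.round(f(*p,z)),np.round(f(*q,z)),np.degrees(np.arctan2(v[1],v[0])))
    m=((P[...,2]>72)&(P[...,2]<135)&(abs(P[...,0]-422)<30)&(abs(P[...,1]-102)<30))
    q=P[m];print("leaf",len(q),np.median(q,0),q.mean(0))
    for lo in(72,90,105,117):
        g=q[(q[:,2]>=lo)&(q[:,2]<lo+16)]
        if len(g)>4:
            k=np.polyfit(g[:,1]-102,g[:,0],1);print(lo,len(g),g.mean(0).round(1),k.round(2),g[:,1].min().round(),g[:,1].max().round())
    m=((P[...,2]>57)&(P[...,2]<67)&(abs(P[...,0]-410)<60)&(abs(P[...,1]-102)<70)).astype(np.uint8)
    m=cv2.morphologyEx(m,cv2.MORPH_OPEN,np.ones((3,3)));print(cv2.minAreaRect(P[m>0][:,:2].astype(np.float32)))
```

```text
end [541. 182.  25.] [562. 107.  25.] -74.39466602854195
left [541. 182.  25.] [444. 155.  25.] -164.5083653808823
right [562. 105.  25.] [461.  75.  25.] -163.7497700109129
fixend [336. 115.  25.] [359.  43.  25.] -72.13199955146088
ears [397. 148.  14.] [427.  54.  14.] -72.30100534034167
jawR+ [446. 150.  61.] [470.  77.  61.] -71.79183100908766
jawF- [365. 138.  61.] [391.  61.  61.] -71.40490887831277
leaf 64 [422.79018357 103.78946272 107.98512601] [423.01870596 102.82733759 105.9783804 ]
72 11 [423.3 104.9  82. ] [-2.7000e-01  4.2412e+02] 87.0 120.0
90 17 [426.5 102.4  94.7] [-7.0000e-02  4.2653e+02] 84.0 114.0
105 18 [420.3 102.6 115.1] [-2.8000e-01  4.2051e+02] 84.0 121.0
117 26 [421.2 101.8 123.8] [-3.0000e-01  4.2116e+02] 86.0 118.0
((421.20269775390625, 104.43350219726562), (79.70407104492188, 78.99853515625), 17.350994110107422)
leaf 64 [422.69315279 103.32612541 107.75742742] [423.08342775 102.60400024 105.58122858]
72 10 [424.5 101.3  83.4] [-4.2000e-01  4.2424e+02] 87.0 120.0
90 12 [425.8 104.3  95.4] [-7.00e-02  4.26e+02] 89.0 114.0
105 16 [420.5 101.5 115. ] [-3.1000e-01  4.2033e+02] 84.0 121.0
117 25 [420.9 101.8 123.3] [-3.0000e-01  4.2089e+02] 86.0 118.0
((419.9042663574219, 104.07052612304688), (77.42758178710938, 79.30020141601562), 17.563241958618164)
```

>>> jog_arm:
  motion:
    - {"delta_pos":[0.3,0.1,0],"turn":[0,0,-0.02],"jaw":70}
    - {"delta_pos":[0.6,0.2,0],"turn":[0,0,-0.04],"jaw":70}
    - {"delta_pos":[0.9,0.3,0],"turn":[0,0,-0.06],"jaw":70}
    - {"delta_pos":[1,0.4,0],"turn":[0,0,-0.0853],"jaw":70}
    - {"delta_pos":[1,0.497,0],"turn":[0,0,-0.0853],"jaw":70}
    - {"delta_pos":[1,0.497,0],"turn":[0,0,-0.0853],"jaw":70}

```text
t: 10.0
eef_pos: [542.4, 108.3, 232.0]
orientation: [-0.148, 0.989, 0.001, 0.001]
contact_force: [0.9, 0.7, -0.2]
gripper_width: 69.9
grasp_force: 0.0
```

```bash
python3 -c "
from h import *
go((421,102.5,150),np.radians(197.3))"
```

```text
pos [542.4 108.3 232. ] psi -163.0 dp [0.786  0.1991 0.5461] turn [ 0.0004  0.0004 -0.0017] t 10.0 F [ 0.9  0.7 -0.2]
```

>>> jog_arm:
  motion:
    - {"delta_pos":[0.3,0.1,0],"turn":[0,0,-0.0017],"jaw":70}
    - {"delta_pos":[0.6,0.199,0.1],"turn":[0,0,-0.0017],"jaw":70}
    - {"delta_pos":[0.786,0.199,0.4],"turn":[0,0,-0.0017],"jaw":70}
    - {"delta_pos":[0.786,0.199,0.546],"turn":[0,0,-0.0017],"jaw":70}
    - {"delta_pos":[0.786,0.199,0.546],"turn":[0,0,-0.0017],"jaw":70}
    - {"delta_pos":[0.786,0.199,0.546],"turn":[0,0,-0.0017],"jaw":70}

```text
t: 10.75
eef_pos: [421.2, 101.3, 150.7]
orientation: [-0.15, 0.989, 0.001, 0.001]
contact_force: [0.6, 0.4, 0.4]
gripper_width: 70.4
grasp_force: 0.0
```

Run:
```python
from h import *
go((421,102.5,70),np.radians(197.3))
im2,d2,*c2=grab('scene');im,d,*c=grab('top')
B=cv2.resize(im2[165:265,260:360],(500,500),interpolation=3);save('g1.png',B)
P=cloud(d2,*c2)
m=((P[...,2]>80)&(P[...,2]<135)&(abs(P[...,0]-421)<12)&(abs(P[...,1]-102)<26));q=P[m];print(len(q),q.mean(0),q.min(0),q.max(0))
```

```text
pos [421.2 101.3 150.7] psi -162.8 dp [-2.000e-04  7.800e-03  5.382e-01] turn [ 0.0003  0.0005 -0.0005] t 10.75 F [0.6 0.4 0.4]
145 [422.73312017 101.21136536 104.97238467] [411.07996128  82.07821698  80.14329723] [432.88264045 122.63367047 134.36431758]
```

View pics/g1.png

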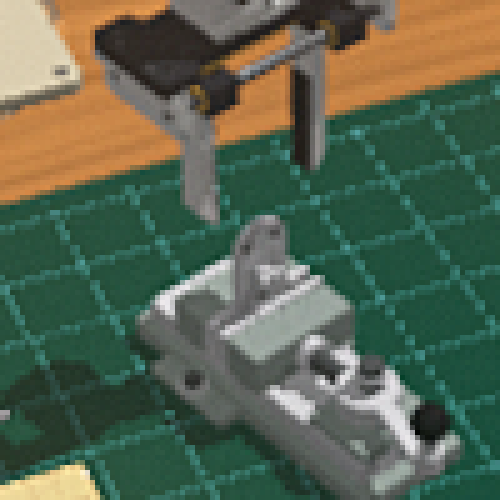

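The open fingers (tips at crop (208,218) and (310,167)) stand over the leaf (260,260) along its width. I'll go down and grip.

>>> jog_arm:
  motion:
    - {"delta_pos":[0,0.005,0.25],"turn":[0,0,0],"jaw":70}
    - {"delta_pos":[0,0.005,0.45],"turn":[0,0,0],"jaw":70}
    - {"delta_pos":[0,0.005,0.538],"turn":[0,0,0],"jaw":70}
    - {"delta_pos":[0,0.005,0.538],"turn":[0,0,0],"jaw":55}
    - {"delta_pos":[0,0.005,0.538],"turn":[0,0,0],"jaw":48}
    - {"delta_pos":[0,0.005,0.538],"turn":[0,0,0],"jaw":43}
    - {"delta_pos":[0,0.005,0.538],"turn":[0,0,0],"jaw":36}
    - {"delta_pos":[0,0.005,0.538],"turn":[0,0,0],"jaw":30}
    - {"delta_pos":[0,0.005,0.538],"turn":[0,0,0],"jaw":30}
    - {"delta_pos":[0,0.005,0.538],"turn":[0,0,0],"jaw":30}
  newtons: 25

```text
t: 12.1
eef_pos: [420.0, 101.4, 70.0]
orientation: [-0.15, 0.989, -0.0, 0.001]
contact_force: [0.5, -0.3, 6.1]
gripper_width: 39.9
grasp_force: 25.0
```

```bash
python3 -c "
from h import *
go((421,102.5,70),np.radians(197.3)); s=ctrl.get_state();print(s['gripper_width'],s['grasp_force'])"
```

```text
pos [420.  101.4  70. ] psi -162.7 dp [-0.0084  0.0053 -0.0002] turn [-0.0001  0.0004 -0.0002] t 12.1 F [ 0.5 -0.3  6.1]
39.93603404472789 24.99468402005732
```

>>> jog_arm:
  motion:
    - {"delta_pos":[0,0,-0.05],"turn":[0,0,0],"jaw":30}
    - {"delta_pos":[0,0,-0.12],"turn":[0,0,0],"jaw":30}
    - {"delta_pos":[0,0,-0.22],"turn":[0,0,0],"jaw":30}
    - {"delta_pos":[0,0,-0.35],"turn":[0,0,0],"jaw":30}
    - {"delta_pos":[0,0,-0.5],"turn":[0,0,0],"jaw":30}
    - {"delta_pos":[0,0,-0.7],"turn":[0,0,0],"jaw":30}
    - {"delta_pos":[0,0,-0.9],"turn":[0,0,0],"jaw":30}
    - {"delta_pos":[0,0,-1],"turn":[0,0,0],"jaw":30}
    - {"delta_pos":[0,0,-1],"turn":[0,0,0],"jaw":30}

```text
t: 13.22
eef_pos: [419.5, 100.9, 219.9]
orientation: [-0.15, 0.989, -0.0, 0.0]
contact_force: [0.7, 0.2, -0.0]
gripper_width: 39.5
grasp_force: 25.0
```

```bash
python3 -c "
from h import *
L=np.array([446,-324,192]);a=np.radians(-74.6);u=np.array([np.cos(a),np.sin(a),0])
t=L-113*u+[0,0,-14];print('stud-tip target TCP',t)
go(t,a+np.pi); s=ctrl.get_state();print(s['gripper_width'],s['joint_pos'])"
```

```text
stud-tip target TCP [ 415.99215872 -215.05721932  178.        ]
pos [419.5 100.9 219.9] psi -162.8 dp [ 0.6466 -2.005   0.2801] turn [1.000e-04 4.000e-04 5.102e-01] t 13.225 F [ 0.7  0.2 -0. ]
39.506571297401955 [ 0.49854853  0.5014433  -1.1417348   2.05554906  0.57086719  0.94494404
  0.92059764]
```

>>> jog_arm:
  motion:
    - {"delta_pos":[0,-0.12,0],"turn":[0,0,0.03],"jaw":30}
    - {"delta_pos":[0,-0.3,0],"turn":[0,0,0.07],"jaw":30}
    - {"delta_pos":[0,-0.5,0],"turn":[0,0,0.11],"jaw":30}
    - {"delta_pos":[0,-0.7,0],"turn":[0,0,0.15],"jaw":30}
    - {"delta_pos":[0,-0.85,0],"turn":[0,0,0.19],"jaw":30}
    - {"delta_pos":[0,-0.95,0],"turn":[0,0,0.23],"jaw":30}
    - {"delta_pos":[0,-1,0],"turn":[0,0,0.25],"jaw":30}
    - {"delta_pos":[0,-1,0],"turn":[0,0,0.25],"jaw":30}

```text
t: 14.22
eef_pos: [463.5, -42.7, 218.8]
orientation: [0.24, 0.971, -0.0, -0.001]
contact_force: [-0.3, 0.8, -1.8]
gripper_width: 39.9
grasp_force: 25.0
```

```bash
python3 -c "
from h import *
L=np.array([446,-324,192]);a=np.radians(-74.6);u=np.array([np.cos(a),np.sin(a),0])
t=L-133*u+[0,0,-14]
go(t,a+np.pi); s=ctrl.get_state();print(s['gripper_width'],s['joint_pos'])"
```

```text
pos [463.5 -42.7 218.8] psi 152.2 dp [-0.1648 -1.0665  0.2728] turn [-4.000e-04 -2.000e-04  2.599e-01] t 14.225 F [-0.3  0.8 -1.8]
39.917365221230064 [ 0.67157526  0.47464079 -0.90923077  1.97784953  0.47176987  0.91599211
  0.60348202]
```

>>> jog_arm:
  motion:
    - {"delta_pos":[-0.02,-0.15,0],"turn":[0,0,0.04],"jaw":30}
    - {"delta_pos":[-0.05,-0.3,0.05],"turn":[0,0,0.08],"jaw":30}
    - {"delta_pos":[-0.08,-0.5,0.1],"turn":[0,0,0.12],"jaw":30}
    - {"delta_pos":[-0.11,-0.7,0.15],"turn":[0,0,0.16],"jaw":30}
    - {"delta_pos":[-0.14,-0.85,0.2],"turn":[0,0,0.2],"jaw":30}
    - {"delta_pos":[-0.165,-0.95,0.25],"turn":[0,0,0.24],"jaw":30}
    - {"delta_pos":[-0.165,-1,0.273],"turn":[0,0,0.26],"jaw":30}
    - {"delta_pos":[-0.165,-1,0.273],"turn":[0,0,0.26],"jaw":30}
    - {"delta_pos":[-0.165,-1,0.273],"turn":[0,0,0.26],"jaw":30}

```text
t: 15.35
eef_pos: [416.4, -185.5, 178.6]
orientation: [0.604, 0.797, 0.0, 0.0]
contact_force: [-0.8, -0.2, -0.6]
gripper_width: 39.6
grasp_force: 25.0
```

Run:
```python
from h import *
L=np.array([446,-324,192]);a=np.radians(-74.6);u=np.array([np.cos(a),np.sin(a),0])
go(L-113*u+[0,0,-14],a+np.pi)
im,d,*c=grab('scene');np.savez("scene2.npz",im=im,d=d,K=c[0],e=c[1],Q=c[2])
im2,d2,*c2=grab('top');np.savez("top2.npz",im=im2,d=d2,K=c2[0],e=c2[1],Q=c2[2])
p=np.array(ctrl.get_state()["eef_pos"]);o=proj(p,*c).round(1);q=proj(p,*c2).round(1);print(o,q)
x0,y0=140,185;save("m1.png",cv2.resize(im[y0:y0+100,x0:x0+130],(780,600),interpolation=3))
```

```text
pos [ 416.4 -185.5  178.6] psi 105.6 dp [-0.1892 -0.0559  0.0039] turn [ 0.0002 -0.0001  0.0012] t 15.35 F [-0.8 -0.2 -0.6]
[216.3 220.5] [419.3 316.7]
```

View pics/m1.png

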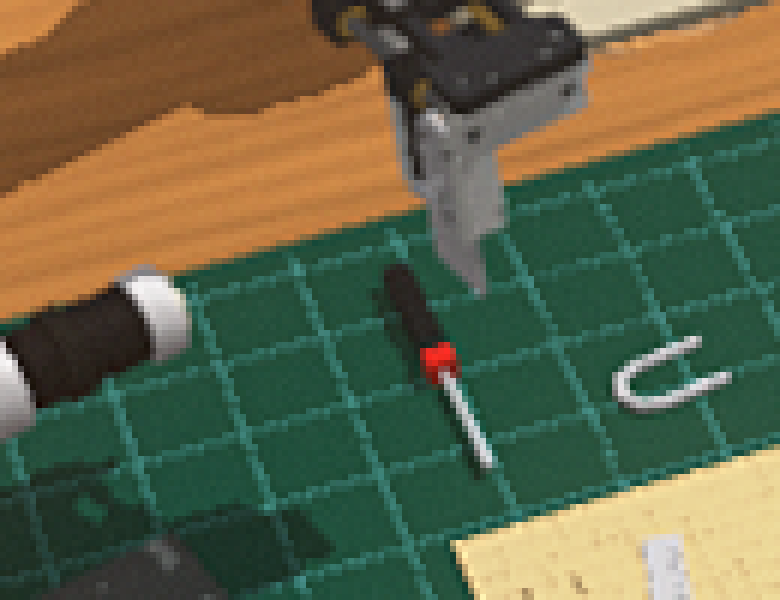

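The scene crop shows the leaf edge-on and mostly hidden behind a finger, with its lower tip at (487,293). I'll turn its face to the scene camera to measure lean and stud position in the tool frame.

>>> jog_arm:
  motion:
    - {"delta_pos":[0,0,0],"turn":[0,0,-0.05],"jaw":30}
    - {"delta_pos":[0,0,0],"turn":[0,0,-0.1],"jaw":30}
    - {"delta_pos":[0,0,0],"turn":[0,0,-0.15],"jaw":30}
    - {"delta_pos":[0,0,0],"turn":[0,0,-0.2],"jaw":30}
    - {"delta_pos":[0,0,0],"turn":[0,0,-0.25],"jaw":30}
    - {"delta_pos":[0,0,0],"turn":[0,0,-0.3],"jaw":30}
    - {"delta_pos":[0,0,0],"turn":[0,0,-0.34],"jaw":30}
    - {"delta_pos":[0,0,0],"turn":[0,0,-0.361],"jaw":30}
    - {"delta_pos":[0,0,0],"turn":[0,0,-0.361],"jaw":30}
    - {"delta_pos":[0,0,0],"turn":[0,0,-0.361],"jaw":30}

```text
t: 16.7
eef_pos: [416.2, -186.2, 178.6]
orientation: [0.084, 0.996, -0.0, 0.0]
contact_force: [0.0, -0.3, -1.0]
gripper_width: 39.7
grasp_force: 25.0
```

Run:
```python
from h import *
D=[];D2=[]
for i in range(12):
    im,d,*c=grab('scene');D.append(d)
im2,d2,*c2=grab('top')
D=np.array(D);D[D==0]=np.nan;d=np.nanmean(D,0);print("noise",np.nanmedian(np.nanstd(D[:,200:240,200:240],0)))
s=ctrl.get_state();p=np.array(s["eef_pos"]);M=R.from_quat(s["orientation"]).as_matrix()
np.savez("scene3.npz",im=im,d=d,K=c[0],e=c[1],Q=c[2],p=p,M=M)
T=(cloud(d,*c)-p)@M   # tool coords
u,v=proj(p,*c).round().astype(int);print(u,v,p)
def show(m):
    q=T[m];return len(q),q.mean(0).round(1)
m=(abs(T[...,0])<20)&(abs(T[...,1])<16)&(T[...,2]<37)&(T[...,2]>-52);print(show(m))
for lo in range(-56,40,8):
    k=m&(T[...,2]>=lo)&(T[...,2]<lo+8)
    if k.sum()>2:print(lo,k.sum(),T[k].mean(0).round(1),np.median(T[k][:,0]).round(1))
q=T[m&((abs(T[...,2]+14)>10)|(abs(T[...,1])>12))]
for it in range(4):
    A=np.c_[q[:,1:],np.ones(len(q))];w=np.linalg.lstsq(A,q[:,0],rcond=None)[0];r=q[:,0]-A@w;q=q[abs(r)<2*r.std()+.3]
print("plane x = a y + b z + c",w,r.std(),len(q))
save("m2.png",cv2.resize(im[v-60:v+30,u-45:u+45],(600,600),interpolation=3));print(u-45,v-60)
```

```text
noise 4.4354076
216 221 [ 416.08670809 -186.30024471  178.4977521 ]
(275, array([-3.1,  0.1, -9.8]))
-56 13 [ -2.2   1.8 -49.7] -2.1
-48 25 [ -2.2  -0.9 -43.8] -2.0
-40 27 [ -2.2   0.5 -36. ] -2.3
-32 35 [ -3.9  -0.5 -27.3] -2.5
-24 32 [ -7.5   0.1 -20.4] -9.5
-16 14 [ -2.6   2.6 -11.9] -2.7
-8 21 [-2.3 -0.6 -3.6] -2.6
0 24 [-2.2  0.9  3.8] -2.2
8 29 [-2.4 -1.2 11.9] -2.3
16 21 [-2.1  0.2 20.4] -1.9
24 27 [-2.3 -0.7 28.1] -2.2
32 7 [-1.4  2.6 33.8] -1.3
plane x = a y + b z + c [ 3.66592595e-04 -1.03871992e-04 -2.23529548e+00] 0.9003847131055269 219
171 161<stdin>:6: RuntimeWarning: Mean of empty slice
```

View pics/m2.png

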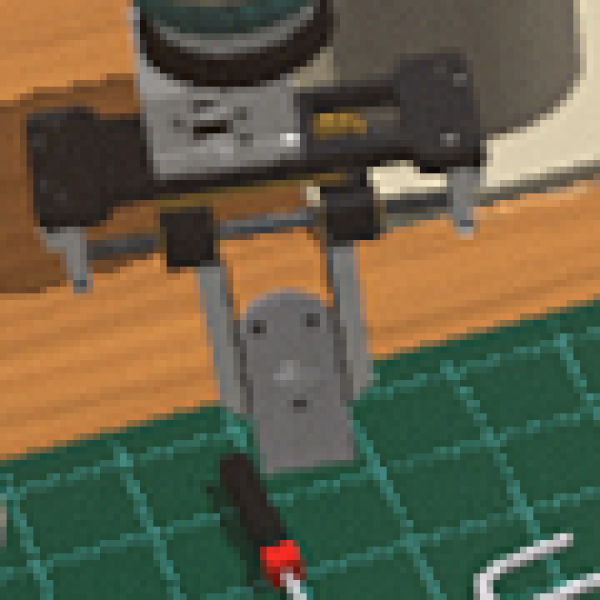

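The face is plane-parallel to the tool with no lean, and the leaf mid-plane is at about tool x=0. In the crop the round top is at (292,292), the bottom edge at (308,468) and the stud at (288,372). Next I'll measure the leaf height in tool axes and fit the lens axis.

```bash
cat > lens.py <<'E'
from h import *
from scipy.optimize import least_squares
z=np.load("scene3.npz");c=z["K"],z["e"],z["Q"];p,M=z["p"],z["M"]
def plane(px,x):
    e,r=ray(px,*c);e=(e-p)@M;r=r@M;return (e+r*(x-e[0])/r[0]).round(1)
f=lambda x,y:(171+x*.15-.43,161+y*.15-.43)
for n,q,x in(("top",(292,292),-2),("bot",(308,468),-2),("botL",(263,472),-2),("botR",(353,464),-2),("stud",(288,372),-12)):print(n,f(*q),plane(f(*q),x))
D=[]
for i in range(12): im2,d2,*c2=grab('top');D.append(d2)
D=np.array(D);D[D==0]=np.nan;d2=np.nanmean(D,0)
a0=np.radians(-74.5);L0=np.array([446.,-324,192])
X=[];W=[];F=[]
for im,d,cc,n in((z["im"],z["d"],c,"scene"),(im2,d2,c2,"top")):
    P=cloud(d,*cc);T=P-L0;u=np.array([np.cos(a0),np.sin(a0),0]);v=np.array([-u[1],u[0],0])
    t=T@u;l=T@v;h=T[...,2];rad=np.hypot(l,h)
    mx=im.max(2).astype(int)
    m=(t>-12)&(t<75)&(rad<32)
    for lo in range(-12,75,6):
        k=m&(t>=lo)&(t<lo+6)
        if k.sum()>3:print(n,lo,k.sum(),"mean l,h",l[k].mean().round(1),h[k].mean().round(1),"l range",np.percentile(l[k],[3,97]).round(1),"h97",np.percentile(h[k],97).round(1),"bright",np.median(mx[k]))
    k=m&(t>3)&(t<15)&(mx>110)&(rad>14);X.append(P[k]);W.append(np.full(k.sum(),1))
    k=m&(t>22)&(t<60)&(mx<90)&(rad>10);X.append(P[k]);W.append(np.full(k.sum(),0))
X=np.vstack(X);W=np.concatenate(W)
def res(q):
    a=a0+q[2];n=np.array([-np.sin(a),np.cos(a),0]);T=X-L0-[0,0,q[1]]
    return np.hypot(T@n-q[0],T[:,2])-np.where(W==1,21.5,q[3])
s=least_squares(res,[0,0,0,18],loss="soft_l1");print("lat,dz,dyaw(deg),r",s.x[0],s.x[1],np.degrees(s.x[2]),s.x[3],np.bincount(W),np.std(res(s.x)))
E
python3 lens.py 2>/dev/null
```

```text
top (214.37, 204.37) [ -2.    2.7 -59.8]
bot (216.76999999999998, 230.76999999999998) [-2.  -2.5 36.3]
botL (210.01999999999998, 231.37) [ -2.  -21.4  34.5]
botR (223.51999999999998, 230.17) [-2.  16.5 38.1]
stud (213.76999999999998, 216.37) [-12.   -4.3 -26.3]
scene -6 9 mean l,h 6.1 13.9 l range [-6.1 12.5] h97 18.6 bright 136.0
scene 0 23 mean l,h 9.8 16.6 l range [-6.8 18.2] h97 26.9 bright 185.0
scene 6 35 mean l,h 9.1 16.9 l range [-9.8 19.5] h97 26.7 bright 190.0
scene 12 44 mean l,h 9.0 14.7 l range [-12.3  19.2] h97 26.1 bright 174.5
scene 18 32 mean l,h 7.5 15.0 l range [-10.   15.6] h97 22.9 bright 47.5
scene 24 32 mean l,h 7.0 15.3 l range [-11.2  15.9] h97 23.5 bright 42.5
scene 30 31 mean l,h 7.8 14.6 l range [-9.2 15.7] h97 24.0 bright 43.0
scene 36 33 mean l,h 7.2 14.5 l range [-8.1 15.4] h97 23.6 bright 43.0
scene 42 27 mean l,h 7.9 14.2 l range [-6.9 16.3] h97 24.5 bright 43.0
scene 48 35 mean l,h 9.7 16.7 l range [-10.3  19.2] h97 26.8 bright 44.0
scene 54 44 mean l,h 7.1 15.8 l range [-13.6  17.3] h97 27.3 bright 42.0
scene 60 33 mean l,h 6.7 14.6 l range [-11.   15.5] h97 23.6 bright 43.0
scene 66 30 mean l,h 7.3 14.7 l range [-10.2  15. ] h97 23.7 bright 43.5
scene 72 18 mean l,h 8.9 13.7 l range [-4.7 15. ] h97 24.0 bright 35.0
top 36 20 mean l,h 4.0 17.1 l range [-9.3 14.8] h97 20.6 bright 66.5
top 42 49 mean l,h -0.5 16.2 l range [-19.2  17.5] h97 23.1 bright 61.0
top 48 48 mean l,h -1.1 18.0 l range [-21.2  17.8] h97 23.2 bright 63.0
top 54 33 mean l,h -2.3 18.8 l range [-20.4  16.3] h97 23.3 bright 64.0
top 60 39 mean l,h -1.9 15.9 l range [-18.8  14.9] h97 20.4 bright 63.0
top 66 37 mean l,h -1.2 15.8 l range [-19.1  15.2] h97 20.6 bright 63.0
top 72 24 mean l,h -3.6 16.2 l range [-18.6  14.3] h97 21.1 bright 63.0
lat,dz,dyaw(deg),r -3.744866222354735 4.869621899689926 2.1331142130410905 18.361731431246756 [350  67] 1.7520712084884904
```

Run:
```python
from h import *
z=np.load("scene3.npz");c=z["K"],z["e"],z["Q"];p,M=z["p"],z["M"];im=z["im"].astype(int)
for n,q in(("botL",(-2,-20,38)),("botR",(-2,20,38)),("apex",(-2,0,-57)),("L0",(-2,-20,0)),("R0",(-2,20,0))):
    u=proj(p+M@np.array(q,float),*c);print(n,((u-[171,161]+.43)/.15).round())
# leaf = greyish pixels; row spans below fingertips and near the apex
g=(im.max(2)-im.min(2))<28
for v in list(range(201,212))+list(range(222,234)):
    u=np.where(g[v,200:234])[0]+200; print(v,(u.min(),u.max(),len(u)) if len(u) else None, "".join("#" if x else "." for x in g[v,198:236]))
for nm,(y,x) in (("A",(slice(225,260),slice(290,420))),):
    a=np.load("scene0.npz");b=np.load("top0.npz")
    Pa=cloud(a["d"],a["K"],a["e"],a["Q"]);Pb=cloud(b["d"],b["K"],b["e"],b["Q"])
    for bx in((430,470,-100,-50),(560,640,-200,-100),(560,600,150,250),(380,480,200,240),(330,500,-300,-240)):
        r=[np.median(P[(P[...,0]>bx[0])&(P[...,0]<bx[1])&(P[...,1]>bx[2])&(P[...,1]<bx[3])&(abs(P[...,2])<15)][:,2]).round(2) for P in(Pa,Pb)];print(bx,"scene,top z",r)
```

```text
botL [267. 478.]
botR [361. 463.]
apex [286. 298.]
L0 [256. 410.]
R0 [351. 395.]
201 (np.int64(201), np.int64(223), 8) ...####...............####............
202 (np.int64(201), np.int64(223), 8) ...####...............####............
203 (np.int64(201), np.int64(223), 7) ...####................###............
204 (np.int64(201), np.int64(224), 8) ...####................####...........
205 (np.int64(202), np.int64(224), 13) ....###......######....####...........
206 (np.int64(202), np.int64(224), 18) ....####...##########..####...........
207 (np.int64(202), np.int64(224), 20) ....####..############.####...........
208 (np.int64(202), np.int64(224), 21) ....####..#################...........
209 (np.int64(202), np.int64(224), 23) ....#######################...........
210 (np.int64(202), np.int64(225), 24) ....########################..........
211 (np.int64(203), np.int64(225), 23) .....#######################..........
222 (np.int64(205), np.int64(222), 18) .......##################.............
223 (np.int64(206), np.int64(223), 18) ........##################............
224 (np.i
[... 423 characters left out ...]
...####..###############...........
230 (np.int64(204), np.int64(222), 18) ......#####.#############.............
231 (np.int64(204), np.int64(217), 14) ......##############..................
232 (np.int64(204), np.int64(211), 8) ......########........................
233 (np.int64(202), np.int64(210), 8) ....#.#######.........................
(430, 470, -100, -50) scene,top z [np.float64(6.97), np.float64(3.07)]
(560, 640, -200, -100) scene,top z [np.float64(8.69), np.float64(5.47)]
(560, 600, 150, 250) scene,top z [np.float64(4.93), np.float64(1.23)]
(380, 480, 200, 240) scene,top z [np.float64(5.32), np.float64(1.45)]
(330, 500, -300, -240) scene,top z [np.float64(4.85), np.float64(1.22)]
```

```bash
python3 - <<'E' 2>/dev/null
from h import *
from scipy.optimize import least_squares
def avg(ns):
    Z=[np.load(n+".npz") for n in ns];D=np.array([z["d"] for z in Z]);D[D==0]=np.nan
    return Z[0]["im"],np.nanmean(D,0),(Z[0]["K"],Z[0]["e"],Z[0]["Q"])
a0=np.radians(-74.5);L0=np.array([446.,-324,192]);u=np.array([np.cos(a0),np.sin(a0),0]);v=np.array([-u[1],u[0],0])
z=np.load("scene3.npz")
for n,(im,d,c),zb in(("scene",(z["im"],z["d"],(z["K"],z["e"],z["Q"])),3.4),("top",avg(["top0","top1"]),0)):
    P=cloud(d,*c)-[0,0,zb];T=P-L0;t=T@u;l=T@v;h=T[...,2];rad=np.hypot(l,h);mx=im.max(2)
    m=(t>-15)&(t<75)&(rad<30)
    for lo in range(-15,30,5):
        k=m&(t>=lo)&(t<lo+5)
        if k.sum():print(n,lo,k.sum(),"l",np.percentile(l[k],[3,50,97]).round(1),"h",np.percentile(h[k],[3,50,97]).round(1))
    k1=m&(t>2)&(t<15)&(mx>110)&(rad>13);k2=m&(t>18)&(t<70)&(rad>10)
    for kk,nm in((k1,"nose"),(k2,"tube"),(k1|k2,"all")):
        X=T[kk];nose=k1[kk]
        def res(q):
            s=np.sin(q[2]);return np.hypot(X@v-q[0]-s*(X@u),X[:,2]-q[1])-np.where(nose,21.5,q[3])
        s=least_squares(res,[0,0,0,18],loss="soft_l1",f_scale=1.5);print(n,nm,kk.sum(),"lat %.1f dz %.1f yaw %.1f r %.1f"%(s.x[0],s.x[1],np.degrees(s.x[2]),s.x[3]))
E
```

```text
scene -5 9 l [-6.1  8.4 12.5] h [ 1.2 11.9 15.2]
scene 0 18 l [-2.9 14.1 18.3] h [-6.2 13.8 22.9]
scene 5 32 l [-10.3  11.7  18.5] h [-6.7 17.5 23.3]
scene 10 27 l [-9.9 13.2 19.6] h [-2.2 17.  23. ]
scene 15 37 l [-9.2 11.3 18.1] h [-11.3  14.   21.8]
scene 20 24 l [-10.7   9.9  15.1] h [-3.9 14.2 19.7]
scene 25 28 l [-11.3  10.4  16. ] h [-4.  15.1 20.1]
scene nose 70 lat -3.7 dz 1.5 yaw 5.8 r 18.0
scene tube 288 lat -3.4 dz 1.8 yaw 0.6 r 18.5
scene all 358 lat -3.1 dz 1.7 yaw 0.4 r 18.5
top 15 1 l [-5.3 -5.3 -5.3] h [23.5 23.5 23.5]
top nose 0 lat 0.0 dz 0.0 yaw 0.0 r 18.0
top tube 0 lat 0.0 dz 0.0 yaw 0.0 r 18.0
top all 0 lat 0.0 dz 0.0 yaw 0.0 r 18.0
```

Run:
```python
from h import *
from scipy.optimize import least_squares
a0=np.radians(-74.5);L0=np.array([446.,-324,192]);u=np.array([np.cos(a0),np.sin(a0),0]);v=np.array([-u[1],u[0],0])
z=np.load("top0.npz");im=z["im"];P=cloud(z["d"],z["K"],z["e"],z["Q"]);T=P-L0;t=T@u;l=T@v;h=T[...,2];rad=np.hypot(l,h);mx=im.max(2)
m=(t>-15)&(t<75)&(rad<32)
for lo in range(-15,30,5):
    k=m&(t>=lo)&(t<lo+5)
    if k.sum():print(lo,k.sum(),"l",np.percentile(l[k],[3,50,97]).round(1),"h",np.percentile(h[k],[3,50,97]).round(1))
k1=m&(t>2)&(t<15)&(mx>110)&(rad>13);k2=m&(t>18)&(t<70)&(rad>10)
for kk,nm in((k1,"nose"),(k2,"tube"),(k1|k2,"all")):
    X=T[kk];nose=k1[kk]
    def res(q):
        s=np.sin(q[2]);return np.hypot(X@v-q[0]-s*(X@u),X[:,2]-q[1])-np.where(nose,21.5,q[3])
    s=least_squares(res,[0,0,0,18],loss="soft_l1",f_scale=1.5);print(nm,kk.sum(),"lat %.1f dz %.1f yaw %.1f r %.1f"%(s.x[0],s.x[1],np.degrees(s.x[2]),s.x[3]))
# face: warm bright pixels in the front
k=m&(t<6)&(h<17);print("face pts",k.sum(),t[k].mean(),np.median(t[k]),np.percentile(t[k],[10,90]))
go((0,0,0),0)
```

```text
-5 51 l [-15.2  -1.1  12. ] h [-10.4   6.7  20. ]
0 62 l [-21.1  -1.4  17.8] h [-2.3 15.7 25.5]
5 34 l [-19.9  -1.   18. ] h [ 8.9 20.3 25.6]
10 44 l [-21.9  -2.2  17.9] h [ 5.4 19.2 25.4]
15 25 l [-17.8  -1.5  17.3] h [ 7.5 18.7 23.6]
20 32 l [-17.9  -0.8  15.9] h [ 4.3 15.8 22.2]
25 33 l [-19.3  -1.2  14. ] h [ 3.8 16.4 23.5]
nose 111 lat -1.0 dz 1.4 yaw -1.8 r 18.0
tube 354 lat -1.2 dz 2.3 yaw -0.8 r 18.4
all 465 lat -1.1 dz 1.6 yaw -0.9 r 18.9
face pts 85 -0.282574726176087 -0.8208082382152234 [-3.14067741  3.41184605]
pos [ 416.  -186.3  178.5] psi 170.4 dp [2.9414 0.7645 1.1898] turn [-0.     -0.      0.9469] t 17.95 F [ 1.6 -0.9 -1.4]
```

```bash
python3 -c "
from h import *
go((413.9,-214.4,176.9),np.radians(105.3))"
```

```text
pos [ 416.  -186.3  178.5] psi 170.4 dp [-0.0169 -0.1869  0.0105] turn [-0.     -0.      0.3619] t 17.95 F [ 1.6 -0.9 -1.4]
```

>>> jog_arm:
  motion:
    - {"delta_pos":[0,0,0],"turn":[0,0,0.05],"jaw":30}
    - {"delta_pos":[0,0,0],"turn":[0,0,0.1],"jaw":30}
    - {"delta_pos":[0,0,0],"turn":[0,0,0.15],"jaw":30}
    - {"delta_pos":[0,0,0],"turn":[0,0,0.2],"jaw":30}
    - {"delta_pos":[0,0,0],"turn":[0,0,0.25],"jaw":30}
    - {"delta_pos":[0,0,0],"turn":[0,0,0.3],"jaw":30}
    - {"delta_pos":[0,0,0],"turn":[0,0,0.34],"jaw":30}
    - {"delta_pos":[0,-0.05,0],"turn":[0,0,0.362],"jaw":30}
    - {"delta_pos":[-0.01,-0.12,0],"turn":[0,0,0.362],"jaw":30}
    - {"delta_pos":[-0.017,-0.187,0.01],"turn":[0,0,0.362],"jaw":30}
    - {"delta_pos":[-0.017,-0.187,0.01],"turn":[0,0,0.362],"jaw":30}
    - {"delta_pos":[-0.017,-0.187,0.01],"turn":[0,0,0.362],"jaw":30}
    - {"delta_pos":[-0.017,-0.187,0.01],"turn":[0,0,0.362],"jaw":30}

```text
t: 19.58
eef_pos: [414.0, -214.1, 177.0]
orientation: [0.607, 0.795, 0.0, -0.0]
contact_force: [0.4, 0.4, -1.2]
gripper_width: 39.6
grasp_force: 25.0
```

Run:
```python
from h import *
go((413.9,-214.4,176.9),np.radians(105.3))
im,d,*c=grab('scene');im2,d2,*c2=grab('top')
s=ctrl.get_state();p=np.array(s["eef_pos"]);M=R.from_quat(s["orientation"]).as_matrix()
L=np.array([443.8,-323.6,193.6]);S=p+M@[-13.2,0,-16.7];a=np.radians(-74.7);u=np.array([np.cos(a),np.sin(a),0]);v=np.array([-u[1],u[0],0]);print("stud-lens along,lat,z",(L-S)@u,(S-L)@v,S[2]-L[2],"tilt",np.degrees(np.arccos(-M[2,2])))
A=cv2.resize(im[180:280,140:240],(400,400),interpolation=3);B=cv2.resize(im2[255:355,400:500],(400,400),interpolation=3)
for I,cc,o in((A,c,(140,180)),(B,c2,(400,255))):
    for q,col in((L,(255,0,0)),(S,(255,255,0))): cv2.circle(I,tuple(int(x) for x in (proj(q,*cc)-o+.5)*4),3,col,1)
save("f.png",np.hstack([A,B]))
```

```text
pos [ 414.  -214.1  177. ] psi 105.3 dp [-0.002  -0.0011  0.0007] turn [ 0.0001 -0.0001  0.0001] t 19.575 F [ 0.4  0.4 -1.2]
stud-lens along,lat,z 100.25611284825168 0.1519897560068052 0.1518674347275919 tilt 0.007451158739780918
```

View pics/f.png

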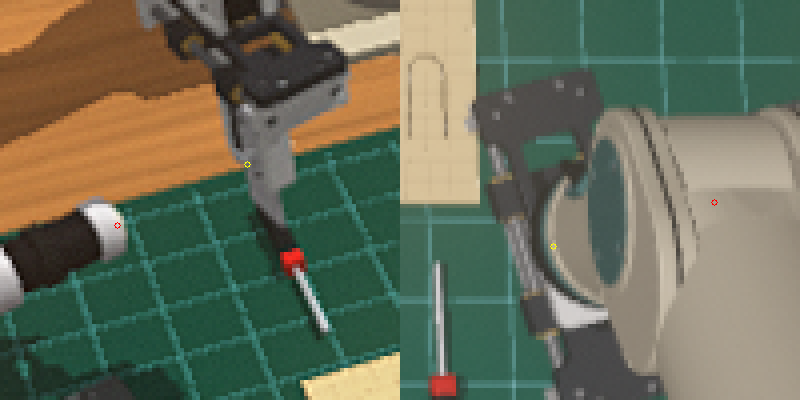

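The scene crop shows the leaf held opposite the nose ring at about (113,230), and the arm hides the lens in the top view. I'll check the lens centre once more by pixel extents of the silver ring in both views.

Run:
```python
from h import *
L=np.array([443.8,-323.6,193.6]);a=np.radians(-74.7);u=np.array([np.cos(a),np.sin(a),0]);v=np.array([-u[1],u[0],0])
th=np.linspace(0,6.28,200)[:,None]
C=L+21.5*(np.cos(th)*v+np.sin(th)*np.array([0,0,1]))
for n,(x0,x1,y0,y1) in(("scene0",(155,175,225,250)),("top0",(472,492,290,318))):
    z=np.load(n+".npz");c=z["K"],z["e"],z["Q"];im=z["im"].astype(int)
    f=proj(C,*c);r=proj(C+13*u,*c);q=np.vstack([f,r]);print(n,"front box",f.min(0).round(1),f.max(0).round(1),"ring box",q.min(0).round(1),q.max(0).round(1))
    sub=im[y0:y1,x0:x1];m=(sub.min(2)>120)
    k,l,s,ce=cv2.connectedComponentsWithStats(m.astype(np.uint8));i=1+s[1:,4].argmax();print("mask box",s[i][:2]+[x0,y0]-.5,s[i][:2]+s[i][2:4]+[x0,y0]-.5)
    for row,y in zip(sub,range(y0,y1)):print(y," ".join("%3d"%g for g in row.min(1)))
```

```text
scene0 front box [164.8 228.6] [172.9 243. ] ring box [160.4 228.6] [172.9 245.1]
mask box [158.5 228.5] [170.5 242.5]
225  66  65  65  64  68  68  64  66  63  62  61  61  63  64  63  63  68  65  70  69
226  67  68  64  64  61  57  61  59  61  61  62  65  65  68  66  71  68  70  70  68
227  63  63  58  60  61  63  58  60  60  59  61  68  69  66  71  68  70  68  70  65
228  64  62  65  63  64  63  58  52  62  79  75  59  63  62  66  65  62  64  60  63
229  62  66  67  65  61  52  69 151 205 210 174  60  44  58  61  63  61  59  58  58
230  70  68  65  73 101 164 210 219 232 232 231 197 140  64  54  55  59  49  31  31
231  69  65  68  79 132 207 239 233 232 231 232 237 231 175  24  20  32  34  37  36
232  65  65  57  52  73 151 226 240 230 230 230 234 242 215  69  17  45  57  37  41
233  60  49  40  32  18  58 155 225 238 233 229 230 232 232 184  74  32  46  33  46
234  42  32  28  31  29  17  59 166 227 231 224 224 220 222 214 146  41  64  46  59
235  32  31  33  31  28  29  28  92 185 222 212 210 212 211 211 175  81  54  61  47
236  34  35  35  34  33  33  29  40 126 202 206 198 193 1
[... 2887 characters left out ...]
 186 183 181 178 102  55  71
310 100 100 101 101 101 103 117 109 149 158 154 177 179 176 173 172 168 100  83  99
311 101 102 101 102 103 102 101 110 125 150 152 167 165 160 154 150 148 101 100 101
312 102 102 101 101 101 102 101 103 120 138 144 146 142 135 121 110 101 101 101 101
313 100 101 102 101 101 101 100 100 100 107 121 111 107 100 101 101 102 101 100 101
314 101 102 102 100 100  99  99 101 101 101 102 102 102 101 100 101 102 101 102 102
315 101 101 101 102 102 100 102  99 100 101 101 101 102 103 102 103 102 101 102 101
316 103 102 102 102 102 103 102 100 102 102 102 103 101 101 103 102 101 101  99  97
317 102 102 103 102 101 101 102 102 103 102 102 101 101 100 100  99  98  98  98  99
```

>>> jog_arm:
  motion:
    - {"delta_pos":[-0.011,0.007,0.005],"turn":[0,0,0],"jaw":30}
    - {"delta_pos":[-0.011,0.007,0.005],"turn":[0,0,0],"jaw":30}
    - {"delta_pos":[-0.011,0.007,0.005],"turn":[0,0,0],"jaw":30}
    - {"delta_pos":[-0.011,0.007,0.005],"turn":[0,0,0],"jaw":30}
    - {"delta_pos":[-0.011,0.007,0.005],"turn":[0,0,0],"jaw":30}
    - {"delta_pos":[-0.011,0.007,0.005],"turn":[0,0,0],"jaw":30}
    - {"delta_pos":[-0.011,0.007,0.005],"turn":[0,0,0],"jaw":30}

```text
t: 20.55
eef_pos: [415.4, -215.7, 176.3]
orientation: [0.607, 0.795, 0.0, 0.0]
contact_force: [-0.3, -0.3, -1.5]
gripper_width: 39.8
grasp_force: 25.0
```

```bash
python3 -c "
from h import *
go((415.5,-215.5,176.2),np.radians(105.3));s=ctrl.get_state();print(s['gripper_width'],np.abs(s['dq']).max())
print(ctrl.finish_job())"
```

```text
pos [ 415.4 -215.7  176.3] psi 105.3 dp [0.0012 0.0012 0.0003] turn [ 0.      0.     -0.0001] t 20.55 F [-0.3 -0.3 -1.5]
39.75012549532662 0.0017043352783250817
the job is handed in; nothing more can be done
None
```

I handed the job in at about 20.6 s: the lever is open at its stop, and the leaf is held by its long edges, upright with the stud facing the lens at about 100 mm; the lens position is a camera estimate, good to roughly 2 mm.

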